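# Push the tacky box home in the drying rack

## Task

Push the freshly lacquered carved box, which stands at the mouth of the drying rack's open right-hand lane, down the lane by its near end until it is fully home against the stop and the spring catch has come up behind it, like the box in the lane beside it, and leave it there. Neither the box nor the robot may touch either guide rail of that lane on the way. Only its ends are dry, so keep off its tacky long sides and lid, never lift or tip it, and disturb nothing else.

Things in the scene. Friction and masses are not known exactly. Their poses are not given: they have to be found in the camera images.
- rack: fixed drying rack: plywood deck 410 x 310 mm, top 20 mm above the bench. Origin at bench height; deck from x = -200 to 210, y = -155 to 155 mm of it; +x runs down the lanes away from the robot. Lanes' centre lines at y = -70 (right, open: the work) and +70 mm (left, full). x < 0 is a plain apron. End stop: wooden bar 34 mm high with rubber buffers ending at x = 187 mm
- rail_right: right guide rail of the open lane: fixed wooden batten 14 mm wide, 18 mm high above the deck (top 38 mm above the bench). Origin on its centre line at deck height at the tip of its nose; it runs 191 mm in +x from there. The first 30 mm are a nose, about 10 mm wide at its tip
- rail_middle: left guide rail of the open lane (shared with the left lane): same size, shape and axes; its centre line is 140 mm to the +y side of the right one, so the lane is 126 mm wide between rails
- carved_box: the work: closed cream carved box 138 (x) x 112 over its trim (y) x 67 mm high, about 0.4 kg, loose; walls 4 mm above the deck on four feet. Origin at the centre of its underside, x away from the robot. Near end wall (flat: push here) at x = -66 mm, far end at +69, side walls at y = -52 and 53 mm. Starts on the apron short of the rails, up to 15 mm off the lane's centre line and 0.1 rad askew
- lane_home (a point): point at deck height on the open lane's centre line where the box's origin is when it is fully home against the buffers; axes as the rack's
- lane_mouth (a point): point at deck height on the open lane's centre line, level with the tips of the rails' noses, 118 mm short of lane_home; axes as the rack's
- catch (a joint): spring catch of the open lane: a 14 mm wide steel ramp on its centre line, rising in +x to a tip 10 mm above the deck. 0 = up, about 0.13 rad = pressed down under the box, 0.30 = fully down. A box (2 to 9 N to slide) rides over it (about half a newton at the tip); it springs up by itself behind a box that is home
- catch_tip (a point): tip of that catch; when it is up it lies 71 mm short of lane_home, so 5 mm behind the near end wall of a box that is home
- dried_box: second box of the same kind, loose, home in the left lane against its buffers with its catch up behind it; must stay where it is. Origin and axes as the first
- wax_tin: round grey tin of wax, 63 mm across, 27 mm high, loose on the apron of the left lane; origin at the centre of its underside
- stain_can: small black can, 58 mm across, 84 mm high, loose on the bench right of the rack; origin at the centre of its underside
- brush: stub brush with a cream handle, 105 mm long (y), 21 mm thick, lying loose on the bench right of the rack; origin under its middle

How it is judged:
By the outcome, as a careful person would: the job done as asked, in the order asked, and still so for the second after the job is handed in, with the robot touching nothing.
It also fails if it takes over 48 s, if anything falls off the work surface, if the arm or the gripper's body presses on something with over 40 N, if the wrist force passes 120 N, or if a joint passes its speed limit or range.

## Robot

A 7-joint arm with a two-finger parallel gripper is mounted at the origin on a cart in front of the work surface, level with it; the furniture and walls round the work are solid. World frame = base frame: x ahead of the robot, y to its left, z up, the work surface at z = 0. Lengths are in mm, angles in rad, forces in N, time in s.
With the tool pointing down it reaches from about 425 to 875 mm from the base axis. Payload 9.9 kg.
Tool frame: the origin (TCP) lies on the centre line of the jaws, within the pads' length; the fingertips stand bot.tcp_to_tips ahead of it and the grasp point (between the pads) lies 2 mm behind it (bot.tcp_to_tips is the distance from the TCP to the fingertips, in mm); z points along the fingers, y is the line along which they close (so a half turn about z gives the same grasp; the last joint's range is limited). The gripper opens to 85 mm and grips with 20 to 120 N. Pads are 22 mm wide; open, the fingers measure 114 mm over their backs; the gripper's body (76 mm by 85 mm) begins 54 mm behind the grasp point. The pads swing forward as they close: fully open they stand 13 mm farther back than shut.
Start: joints at [-1.401, 0.576, 0.025, 1.437, -0.015, 1.129, -0.057], TCP at [169.474, 653.382, 248.289] pointing down, gripper open.
Joint ranges: [-2.76, 2.76], [-0.34, 2.15], [-1.52, 1.57], [0.19, 2.46], [-1.09, 4.23], [0.17, 1.99], [-2.82, 2.82]. Speed limits (rad/s): [2.22, 2.22, 3.01, 3.01, 3.14, 3.14, 3.14].

## Interface

Orientations are given as a rotation vector (axis times angle).
In Python, from bench import bot, camrig, ticket, readout gives the robot as it stands (bot), with the cameras (camrig), the job (ticket) and the readings (readout).
- The arm moves only by the tool jog_arm, called by a JSON object that holds its "method" and its "body", one argument or row to a line. Schema: {"type":"object","properties":{"moves":{"type":"array","items":{"type":"array","items":{"type":"number"},"minItems":6,"maxItems":6},"minItems":1,"maxItems":12},"finger_gap":{"type":"number"},"only":{"type":"string"},"quiet":{"type":"boolean"},"lines":{"type":"string"}},"required":["moves"],"additionalProperties":false}. moves is a list of rows, 1 to 12 of them, each of 6 numbers: dx, dy, dz in fractions of the full range, 1 being 750 mm, then a rotation vector rx, ry, rz in fractions of the full range, 1 being 4 rad; each row is the pose to reach, as a shift and turn from the pose commanded when the call began, along the tool's axes at that moment; what a row does not reach only later rows make up. A row lasts 1/12 s, in which the tool goes at most 41.7 mm and 0.125 rad, less where a joint would pass 70% of its speed; a pose out of reach is approached as far as the arm can. finger_gap is the finger opening in mm, set as the call begins (left out keeps the last). The fingers move at their own pace and stop on an object; the grip force is fixed at half the most. Time passes only in rows, so rows that do not move let the fingers close. The tool returns the time, the measured TCP pose, the force, the opening and the grip force at its end. only (a regular expression) keeps the lines of the reply that match it, lines (a string "A,B") keeps lines A to B, and quiet returns only ok. Shift and turn numbers lie between -1 and 1, and a call with a number outside is refused. Input that does not fit is refused with a message, and nothing moves.
- readout.get_state(): the state, without advancing time (a new reading comes with each control period).
- camrig.read_camera(name): name is "scene" or "side" or "wrist"; returns (picture, depth): 480x640x3 uint8, red, green, blue; 480x640 float32, mm along the optical axis (not along the pixel's ray), 0 where there is no reading.
- camrig.calibration(name): a dict with "fov_y" (degrees; the focal length in pixels is half the picture's height over the tangent of half this angle, whatever the lens; pixels are square), "cx", "cy" (the principal point, pixels), "dist" ([k1, k2, p1, p2, k3] as OpenCV has them; the pictures are not rectified), "position" and "attitude" of the camera in the world. Camera axes: x right, y up, looking along -z (the intrinsics and any distortion apply to the point x, -y, -z); pixel columns grow to the right and rows downward; lengths in mm; the calibration is good to about 2 mm. A picture is of the moment at which its call begins: read the wrist's pose just before it. calibration takes no time and is no camera call; for the wrist camera it gives the pose at the moment of the call.
- ticket.sign_off(): hands the job in; it is judged then, once.
The state is a dict: "clock": time; "joints": joint angles; "joint_velocities": joint speeds; "joint_torque": joint torques, N m; "ee_pos": TCP position; "tool_rot": TCP orientation; "contact_force": force on the tool from outside, world axes, zero at the start; "moment": the same for the moment, N m; "width": finger opening in mm; "grip_force": force on a finger pad.
Only numpy, scipy, OpenCV 4.12 (cv2) and the standard library are available. Lean on these libraries where they do the work, as an engineer would, in place of code of your own. Each camera call takes 0.05 s, during which the arm holds its last target. There are 200 camera calls.

## Working session

There is one attempt and no reset: what is moved stays moved. The work goes in short steps, Python scripts to look and compute and a tool call to move; the robot and the scene stay as the last step left them, time stands still between calls to the robot, and variables do not carry over. Pictures are saved under pics/ and viewed, at most 10 in all, crops included, and the job is handed in when it is done.

```bash
ls; mkdir -p pics; python3 - <<'E'
from bench import bot, camrig, ticket, readout
import cv2,json
s=readout.get_state(); print(s, bot.tcp_to_tips)
for n in ("scene","side"):
    p,d=camrig.read_camera(n); cv2.imwrite(f"pics/{n}0.png",p[:,:,::-1]); print(n,camrig.calibration(n))
    import numpy as np; np.save(f"pics/{n}0.npy",d)
print(camrig.calibration("wrist"))
E
```

```text
bench.py
pics
{'clock': 0.0, 'joints': array([-1.40079031,  0.57653396,  0.02486216,  1.43793264, -0.01499208,
        1.12897802, -0.05648594]), 'joint_velocities': array([-0.00055232,  0.00156309,  0.00015672,  0.00042159, -0.00056472,
       -0.00014235, -0.00110887]), 'joint_torque': array([ 4.04847015e-04, -7.65752792e+01,  2.25091629e+00, -2.85968399e+01,
        1.54005736e-02,  1.28096575e-02, -3.56123826e-05]), 'ee_pos': array([169.38368392, 652.95762146, 247.43310331]), 'tool_rot': array([-3.97538479e-01, -3.11622979e+00,  2.61321301e-03]), 'contact_force': array([-0.47634461, -0.20141842,  0.43049872]), 'moment': array([-0.02020961, -0.05364015,  0.04262517]), 'grip_force': 0.0, 'width': 85.6340828669535} 17.0
scene {'fov_y': 47.0373225667108, 'cx': 320.6849668527177, 'cy': 219.1504101817271, 'dist': array([-0.06371348,  0.        ,  0.        ,  0.        ,  0.        ]), 'position': array([-122.06797792, -626.78626834,  659.94185983]), 'attitude': array([ 0.94269707, -0.42170986, -0.81025654])}
side {'fov_y': 46.05448332067313, 'cx': 324.29263661875984, 'cy': 246.72613123159036, 'dist': array([-0.02181158,  0.        ,  0.        ,  0.        ,  0.        ]), 'position': array([ 108.42222487, -777.43230139,  630.41845468]), 'attitude': array([ 0.97995437, -0.29460718, -0.5356525 ])}
{'fov_y': 58.247409237946954, 'cx': 317.7040907591528, 'cy': 231.2749887746998, 'dist': array([0.00897903, 0.        , 0.        , 0.        , 0.        ]), 'position': array([100.93357071, 671.27048871, 373.79702793]), 'attitude': array([-0.24243892, -0.18717448,  1.30772169])}
```

View pics/scene0.png

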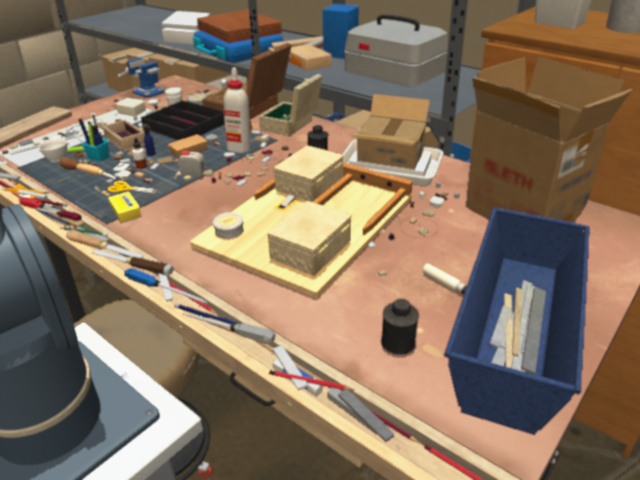

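View pics/side0.png

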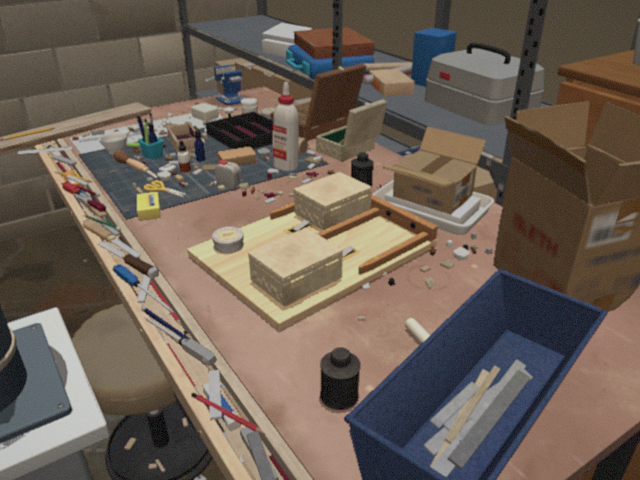

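Scene: work box around (310,238), rack corner nearest the camera at (318,291), rail noses at (368,228) and (325,201). Side: box around (296,265), right rail nose (362,268), catch (348,250). I'll build world coordinates from the depth.

```bash
cat > h.py <<'E'
import numpy as np,cv2
from scipy.spatial.transform import Rotation as R
def K(c):
    f=240/np.tan(np.radians(c["fov_y"]/2)); return np.array([[f,0,c["cx"]],[0,f,c["cy"]],[0,0,1]])
def rays(c,uv):
    n=cv2.undistortPoints(np.asarray(uv,float).reshape(-1,1,2),K(c),np.asarray(c["dist"],float)).reshape(-1,2)
    return np.c_[n[:,0],-n[:,1],-np.ones(len(n))]@R.from_rotvec(c["attitude"]).as_matrix().T
def onplane(c,uv,z):
    r=rays(c,uv); p=np.asarray(c["position"]); return p+r*((z-p[2])/r[:,2])[:,None]
def cloud(c,d):
    v,u=np.mgrid[:480,:640]; return (rays(c,np.c_[u.ravel(),v.ravel()])*d.reshape(-1,1)+c["position"]).reshape(480,640,3)
def project(c,P):
    q=(np.asarray(P,float)-c["position"])@R.from_rotvec(c["attitude"]).as_matrix()
    return cv2.projectPoints(q*[1,-1,-1],np.zeros(3),np.zeros(3),K(c),np.asarray(c["dist"],float))[0].reshape(-1,2)
E
python3 - <<'E'
from bench import bot, camrig, ticket, readout
from h import *
for n,uvs in (("scene",[(193,243),(318,291),(310,225),(310,172),(228,222),(398,315),(300,330),(410,182),(368,228),(325,201)]),("side",[(190,252),(283,320),(295,250),(332,192),(228,237),(339,365),(362,268),(435,238)])):
    c=camrig.calibration(n); P=cloud(c,np.load(f"pics/{n}0.npy"))
    for u,v in uvs: print(n,u,v,P[v,u].round(0))
    # box lid
    m=(P[...,2]>78)&(P[...,2]<96)&(P[...,0]>350)&(P[...,0]<800)&(np.abs(P[...,1])<250)
    k,l=cv2.connectedComponents(m.astype(np.uint8))
    for i in range(1,k):
        q=P[l==i]
        if len(q)>300:
            r=cv2.minAreaRect(q[:,:2].astype(np.float32)); print(len(q),r,np.median(q[:,2]))
E
```

```text
scene 193 243 [411. 173.  18.]
scene 318 291 [ 453. -126.   19.]
scene 310 225 [529. -44.  88.]
scene 310 172 [694.  97.  87.]
scene 228 222 [483. 141.  45.]
scene 398 315 [ 441. -301.   70.]
scene 300 330 [ 371. -155.    3.]
scene 410 182 [840. -74.  56.]
scene 368 228 [660. -87.  31.]
scene 325 201 [693.  55.  28.]
1384 ((731.8065795898438, 134.61978149414062), (137.9139862060547, 108.52206420898438), 6.058212757110596) 86.49819720326627
2410 ((534.126708984375, -39.258087158203125), (138.68453979492188, 108.93213653564453), 6.900352478027344) 86.53197059272134
side 190 252 [411. 166.  19.]
side 283 320 [ 459. -123.   20.]
side 295 250 [536. -38.  88.]
side 332 192 [721. 117.  87.]
side 228 237 [481. 132.  48.]
side 339 365 [ 443. -309.   75.]
side 362 268 [652. -86.  32.]
side 435 238 [850. -74.  25.]
1566 ((733.8468017578125, 134.33090209960938), (136.3814239501953, 109.34872436523438), 6.460251331329346) 86.93217665342485
2743 ((535.935546875, -39.34809112548828), (137.7202606201172, 108.23912811279297), 6.515097141265869) 86.96353974179056
```

```bash
cat >> h.py <<'E'
def Rot(yaw): # tool down, tool x along (cos,sin)
    c,s=np.cos(yaw),np.sin(yaw); return np.array([[c,s,0],[s,-c,0],[0,0,-1.]])
def rel(s,p,yaw):
    """shift and turn, in tool axes, from the state to a tool-down pose"""
    T=R.from_rotvec(s["tool_rot"]).as_matrix()
    return (T.T@(np.asarray(p)-s["ee_pos"])).round(1), R.from_matrix(T.T@Rot(yaw)).as_rotvec().round(3)
E
python3 - <<'E'
from bench import bot, camrig, ticket, readout
from h import *
s=readout.get_state(); T=R.from_rotvec(s["tool_rot"]).as_matrix(); print("tool\n",T.round(3))
c=camrig.calibration("wrist"); C=R.from_rotvec(c["attitude"]).as_matrix(); print("cam in tool",(T.T@(c["position"]-s["ee_pos"])).round(1),"look",(T.T@-C[:,2]).round(3),"right",(T.T@C[:,0]).round(3))
for y in (0.13,0.13+np.pi,0.13-np.pi):
    for p in ([420,400,260],[400,-55,300]): print(y,rel(s,p,y))
cc=camrig.calibration("scene"); P=cloud(cc,np.load("pics/scene0.npy"))
m=(P[...,0]>150)&(P[...,0]<750)&(P[...,1]>-300)&(P[...,1]<750)&(P[...,2]>120)&(P[...,2]<500)
q=P[m]; 
for lo in range(-300,750,100):
    a=q[(q[:,1]>=lo)&(q[:,1]<lo+100)]
    if len(a): print(lo,len(a),a.min(0).round(),a.max(0).round())
E
```

```text
tool
 [[-0.968  0.251 -0.   ]
 [ 0.251  0.968 -0.001]
 [-0.    -0.001 -1.   ]]
cam in tool [  70.8    0.3 -126.3] look [-0.281  0.001  0.96 ] right [ 0.     1.    -0.001]
0.13 (array([-306.1, -182. ,  -12.2]), array([-0.000e+00,  2.000e-03,  2.758e+00]))
0.13 (array([-401. , -627.5,  -51.5]), array([-0.000e+00,  2.000e-03,  2.758e+00]))
3.271592653589793 (array([-306.1, -182. ,  -12.2]), array([-0.001, -0.   , -0.384]))
3.271592653589793 (array([-401. , -627.5,  -51.5]), array([-0.001, -0.   , -0.384]))
-3.0115926535897932 (array([-306.1, -182. ,  -12.2]), array([-0.001, -0.   , -0.384]))
-3.0115926535897932 (array([-401. , -627.5,  -51.5]), array([-0.001, -0.   , -0.384]))
700 12 [502. 716. 120.] [537. 742. 129.]
```

Units first: shifts go in shares of 750 mm and turns go in shares of 4 rad. So -330 mm / 750 = -0.44, -120 mm / 750 = -0.16, -0.384 rad / 4 = -0.096.

{"method": "jog_arm", "body": {
  "moves": [
    [-0.0267, -0.016, -0.0067, 0, 0, 0],
    [-0.0667, -0.04, -0.0133, 0, 0, -0.0125],
    [-0.1133, -0.0667, -0.02, 0, 0, -0.025],
    [-0.16, -0.0947, -0.0267, 0, 0, -0.0375],
    [-0.2067, -0.1227, -0.0333, 0, 0, -0.05],
    [-0.2533, -0.1507, -0.04, 0, 0, -0.0625],
    [-0.3, -0.1787, -0.048, 0, 0, -0.075],
    [-0.3467, -0.2067, -0.056, 0, 0, -0.0875],
    [-0.3867, -0.24, -0.064, 0, 0, -0.096],
    [-0.4067, -0.2853, -0.072, 0, 0, -0.096],
    [-0.424, -0.336, -0.08, 0, 0, -0.096],
    [-0.44, -0.3867, -0.088, 0, 0, -0.096]
  ]
}}

```text
clock: 1.1
ee_pos: [416.4, 287.7, 314.0]
tool_rot: [0.203, -3.134, 0.001]
contact_force: [0.6, 0.3, -0.1]
width: 85.6
grip_force: 0.0
```

```bash
python3 - <<'E'
from bench import bot, camrig, ticket, readout
from h import *
s=readout.get_state();print(rel(s,[450,-60,350],np.pi+.13))
E
```

```text
(array([  11.5, -349.1,  -35.8]), array([-0.001, -0.001, -0.001]))
```

To row units: -349 mm / 750 = -0.4653, -345 mm / 750 = -0.46.

{"method": "jog_arm", "body": {
  "moves": [
    [0.0013, -0.0467, -0.0053, 0, 0, 0],
    [0.0027, -0.096, -0.0107, 0, 0, 0],
    [0.004, -0.1467, -0.016, 0, 0, 0],
    [0.0053, -0.1973, -0.0213, 0, 0, 0],
    [0.0067, -0.248, -0.0267, 0, 0, 0],
    [0.008, -0.2987, -0.032, 0, 0, 0],
    [0.0107, -0.3493, -0.0373, 0, 0, 0],
    [0.0133, -0.4, -0.0427, 0, 0, 0],
    [0.0147, -0.44, -0.0467, 0, 0, 0],
    [0.0153, -0.46, -0.048, 0, 0, 0],
    [0.0153, -0.4653, -0.048, 0, 0, 0],
    [0.0153, -0.4653, -0.048, 0, 0, 0]
  ],
  "finger_gap": 60
}}

```text
clock: 2.1
ee_pos: [449.8, -58.6, 350.1]
tool_rot: [0.201, -3.135, 0.0]
contact_force: [-0.0, 1.0, -0.0]
width: 60.0
grip_force: 0.0
```

```bash
python3 - <<'E'
from bench import bot, camrig, ticket, readout
import cv2,numpy as np,pickle
s=readout.get_state();c=camrig.calibration("wrist")
p,d=camrig.read_camera("wrist"); pickle.dump((s,c,p,d),open("pics/w1.pkl","wb"))
cv2.imwrite("pics/w1.png",p[:,:,::-1]);print(s["ee_pos"],c)
E
```

```text
[449.82220482 -58.61117704 350.11240804] {'fov_y': 58.247409237946954, 'cx': 317.7040907591528, 'cy': 231.2749887746998, 'dist': array([0.00897903, 0.        , 0.        , 0.        , 0.        ]), 'position': array([379.69667744, -67.53196207, 476.41409886]), 'attitude': array([-0.21170905, -0.24234888,  1.68588799])}
```

View pics/w1.png

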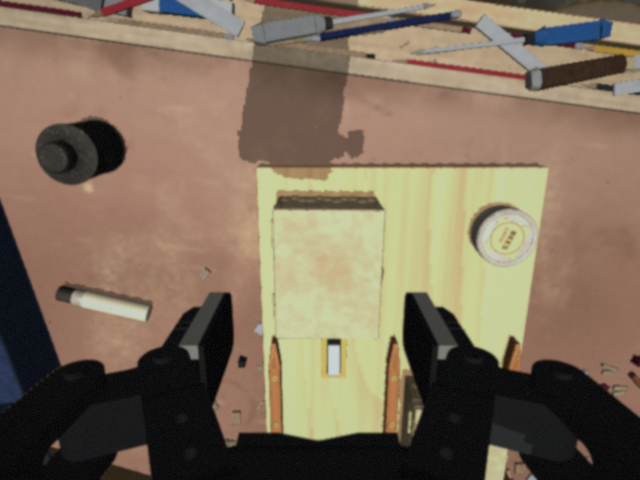

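Wrist picture (near is up): lid corners (274,208),(384,208),(378,338),(275,338); deck near edge from (258,167) to (547,167); rail noses at about (275,338) and (394,338); catch (334,357). Next, a numeric fit with depth plus an enlarged crop of the rails.

```bash
python3 - <<'E'
import pickle
from h import *
s,c,p,d=pickle.load(open("pics/w1.pkl","rb"))
cv2.imwrite("pics/w1c.png",cv2.resize(p[325:445,250:410,::-1],None,fx=5,fy=5,interpolation=cv2.INTER_CUBIC))
P=cloud(c,d)
m=((P[...,2]>78)&(P[...,2]<96)).astype(np.uint8); m[300:,:230]=0
k,l,st,_=cv2.connectedComponentsWithStats(m)
for i in range(1,k):
    if st[i,4]>3000:
        q=P[l==i]; print(st[i],cv2.minAreaRect(q[:,:2].astype(np.float32)),np.median(q[:,2]))
        for a in (0,1):   # edge fits along x-sides: left/right
            pass
deck=(np.abs(P[...,2]-20)<7)
print("deck z",np.median(P[175:195,400:460,2]),"bench",np.median(P[200:260,180:230,2]))
E=onplane(c,[(258,167),(547,167)],20); print(E.round(1),np.arctan2(E[0,0]-E[1,0],E[1,1]-E[0,1]),np.linalg.norm(E[0]-E[1]))
for v in range(336,430,8):
    r=P[v,262:410]; mk=(r[:,2]>29)&(r[:,2]<46); u=np.where(mk)[0]+262
    print(v,u[u<320][[0,-1]] if (u<320).any() else '',u[u>360][[0,-1]] if (u>360).any() else '')
E
```

```text
[  272   207   113   132 14158] ((537.4498901367188, -36.46805191040039), (136.2417449951172, 108.3247299194336), 6.867419242858887) 87.38593212776158
deck z 20.96289675152201 bench 0.3178831998426972
[[ 449.9 -121.7   20. ]
 [ 411.2  181.    20. ]] 0.12728558786948058 305.1565229292643
336  
344 [271 277] [391 397]
352 [270 278] [389 398]
360 [269 279] [388 398]
368 [268 280] [387 399]
376 [269 280] [386 406]
384 [269 280] [386 409]
392 [269 281] [385 407]
400 [270 281] [385 406]
408 [270 281] [385 405]
416 [270 281] [384 404]
424 [271 282] [384 404]
```

View pics/w1c.png

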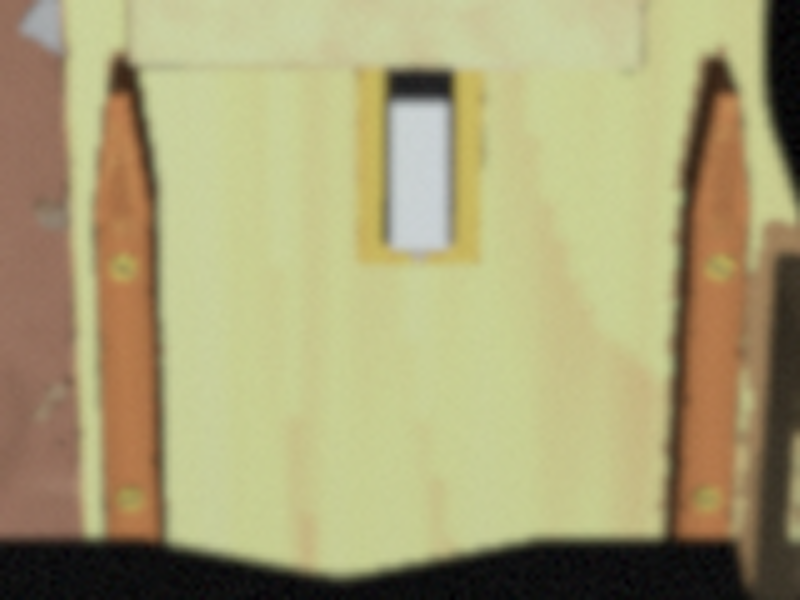

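```bash
python3 - <<'E'
import pickle
from h import *
s,c,p,d=pickle.load(open("pics/w1.pkl","rb"))
f=lambda L,z: onplane(c,[(250+(u+.5)/5-.5,325+(v+.5)/5-.5) for u,v in L],z)
a=f([(123,267),(130,498),(719,267),(707,498),(121,92),(718,92)],38); print(a.round(1))
dr=a[1]-a[0]; dl=a[3]-a[2]; print("yaw",np.arctan2(dr[1],dr[0]),np.arctan2(dl[1],dl[0]),"gap",np.linalg.norm(a[0]-a[2]), "cross",np.arctan2(a[0,0]-a[2,0],a[2,1]-a[0,1]))
print("catch tip",f([(419,250)],30).round(1), f([(387,240),(387,110),(452,240),(452,110)],28).round(1))
P=cloud(c,d);m=((P[...,2]>82)&(P[...,2]<93)).astype(np.uint8); m[300:,:230]=0
k,l,st,_=cv2.connectedComponentsWithStats(m); i=1+np.argmax(st[1:,4])
M=(l==i)
# lid sides, sub-pixel-ish line fits on plane z=87
rows=np.arange(215,330); L=[(np.where(M[v])[0].min()-.5,v) for v in rows]; Rr=[(np.where(M[v])[0].max()+.5,v) for v in rows]
cols=np.arange(282,374); N=[(u,np.where(M[:,u])[0].min()-.5) for u in cols]; F=[(u,np.where(M[:,u])[0].max()+.5) for u in cols]
for n,e in zip("right left near far".split(),(L,Rr,N,F)):
    q=onplane(c,e,87)[:,:2].astype(np.float32); vx,vy,x,y=cv2.fitLine(q,cv2.DIST_HUBER,0,.01,.01).ravel()
    if n in("near","far"): vx,vy=(vy,-vx) if vy>0 else (-vy,vx)
    elif vx<0: vx,vy=-vx,-vy
    print(n,"yaw",np.arctan2(vy,vx),"pt",x,y)
E
```

```text
[[691.8 -78.5  38. ]
 [756.2 -70.4  38. ]
 [673.9  60.5  38. ]
 [738.3  69.   38. ]
 [645.7 -83.6  38. ]
 [628.3  52.2  38. ]]
yaw 0.12647143298959534 0.13118696781234535 gap 140.21283345541354 cross 0.12751943493025025
catch tip [[683.8  -9.1  30. ]] [[683.4 -16.8  28. ]
 [648.6 -21.5  28. ]
 [681.4  -1.3  28. ]
 [646.6  -6.3  28. ]]
right yaw 0.11432521 pt 542.35846 -89.75951
left yaw 0.118367165 pt 509.66217 12.025854
near yaw 0.12767884 pt 468.4821 -37.02676
far yaw 0.12749156 pt 603.0697 -21.730484
```

```bash
cat >> h.py <<'E'
HOME=np.array([754.3,0.0]); YAW=0.128
U=np.array([np.cos(YAW),np.sin(YAW)]); N=np.array([-U[1],U[0]])
def lane(p): q=np.asarray(p)[...,:2]-HOME; return np.stack([q@U,q@N],-1)
def world(s,l): return HOME+s*U+l*N
E
python3 - <<'E'
import pickle
from h import *
s,c,p,d=pickle.load(open("pics/w1.pkl","rb"))
print("rail screws",lane(onplane(c,[(250+123/5,325+267/5),(250+719/5,325+267/5)],38)).round(1))
print("lid far",lane(onplane(c,[(250+130/5,325+67/5),(250+643/5,325+67/5)],87)).round(1),"near",lane(onplane(c,[(274,208),(384,208)],87)).round(1))
P=cloud(c,d); q=P[185:345,255:400].reshape(-1,3); L=lane(q)
for z in range(22,92,6):
    m=(np.abs(q[:,2]-z)<3)&(np.abs(L[:,1]+9)<50)&(L[:,0]<-250)
    if m.sum()>3: print(z,m.sum(),np.percentile(L[m,0],[2,10,50]).round(1))
cv2.imwrite("pics/w1n.png",cv2.resize(p[180:260,260:400,::-1],None,fx=5,fy=5,interpolation=cv2.INTER_CUBIC))
E
```

```text
rail screws [[-71.5 -69.5]
 [-71.5  70.8]]
lid far [[-152.9  -61.1]
 [-152.9   43. ]] near [[-288.7  -59.3]
 [-288.7   42.7]]
22 1057 [-298.4 -297.4 -292.8]
28 49 [-287.8 -287.7 -287.3]
34 43 [-289.8 -289.6 -287.7]
40 101 [-290.1 -289.8 -288.9]
46 161 [-290.1 -289.8 -288.4]
52 221 [-290.1 -289.4 -288. ]
58 134 [-288.5 -287.9 -287.3]
64 153 [-287.9 -287.7 -287.1]
70 123 [-287.8 -287.6 -287.2]
76 145 [-287.9 -287.8 -287.4]
82 160 [-287.9 -287.5 -287.2]
88 4097 [-287.  -284.2 -269.4]
```

View pics/w1n.png

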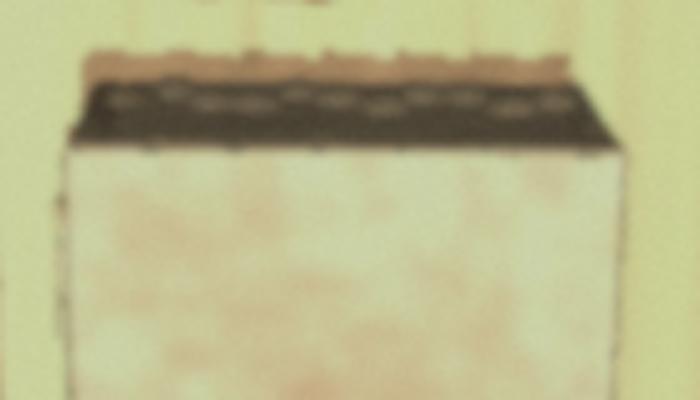

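Crop: near end wall's top edge runs (70,148)–(622,150), with a carved band low on the wall that sticks out about 2 mm; box lies 9 mm right of the lane's centre line, nearly square. Now the fingertip geometry from the same depth picture.

```bash
python3 - <<'E'
import pickle
from h import *
s,c,p,d=pickle.load(open("pics/w1.pkl","rb"))
P=cloud(c,d); T=R.from_rotvec(s["tool_rot"]).as_matrix(); Q=(P-s["ee_pos"])@T
m=(P[...,2]>200); q=Q[m]
for a,b in ((q[:,1]<0,"y-"),(q[:,1]>0,"y+")):
    t=q[a]; 
    for z in range(-30,20,5):
        k=t[np.abs(t[:,2]-z)<2.5]
        if len(k)>5: print(b,z,len(k),"x",np.percentile(k[:,0],[1,99]).round(1),"y",np.percentile(k[:,1],[1,99]).round(1))
    print(b,"z max",np.percentile(t[:,2],99.8))
w=world(-325,-9.5); print(w,rel(s,[*w,62],np.pi+YAW-0.005))
E
```

```text
y- -30 415 x [ 2.1 12.9] y [-51.9 -31. ]
y- -25 818 x [-7.2 11. ] y [-36.1 -29.5]
y- -20 616 x [-11.1  10.9] y [-42.8 -29.5]
y- -15 648 x [-11.   10.8] y [-43.2 -29.5]
y- -10 550 x [-11.2  10.9] y [-43.2 -29.5]
y- -5 524 x [-11.1  10.8] y [-43.1 -29.5]
y- 0 440 x [-11.2  10.7] y [-43.1 -29.6]
y- 5 338 x [-10.9  10.6] y [-41.7 -29.6]
y- 10 121 x [-11.1   9.6] y [-32.6 -29.6]
y- z max 9.31764682867565
y+ -30 408 x [ 1.1 12.9] y [30.9 51.7]
y+ -25 818 x [-7.7 10.9] y [29.8 36.3]
y+ -20 631 x [-11.   10.9] y [29.8 43. ]
y+ -15 618 x [-11.3  10.9] y [29.8 43.5]
y+ -10 581 x [-11.4  10.9] y [29.9 43.5]
y+ -5 492 x [-11.2  10.9] y [29.9 43.5]
y+ 0 454 x [-11.4  10.7] y [29.9 43.4]
y+ 5 335 x [-11.2  10.8] y [29.8 41.8]
y+ 10 114 x [-10.    9.6] y [29.9 30.6]
y+ z max 8.934268465026937
[433.17144915 -50.90877949] (array([ 15.4,   9.8, 288.1]), array([-0.   , -0.   ,  0.005]))
```

To row units: 289 mm / 750 = 0.3853, 118 mm / 750 = 0.1573, 0.005 rad / 4 = 0.0013.

{"method": "jog_arm", "body": {
  "moves": [
    [0.0067, 0.004, 0.02, 0, 0, 0],
    [0.0133, 0.008, 0.06, 0, 0, 0],
    [0.02, 0.012, 0.1067, 0, 0, 0.0013],
    [0.0205, 0.0131, 0.1573, 0, 0, 0.0013],
    [0.0205, 0.0131, 0.208, 0, 0, 0.0013],
    [0.0205, 0.0131, 0.2587, 0, 0, 0.0013],
    [0.0205, 0.0131, 0.3067, 0, 0, 0.0013],
    [0.0205, 0.0131, 0.3467, 0, 0, 0.0013],
    [0.0205, 0.0131, 0.3733, 0, 0, 0.0013],
    [0.0205, 0.0131, 0.384, 0, 0, 0.0013],
    [0.0205, 0.0131, 0.3853, 0, 0, 0.0013],
    [0.0205, 0.0131, 0.3853, 0, 0, 0.0013]
  ]
}}

```text
clock: 3.15
ee_pos: [433.6, -49.2, 61.5]
tool_rot: [0.198, -3.135, -0.001]
contact_force: [-0.3, -1.0, 0.0]
width: 60.2
grip_force: 0.0
```

```bash
python3 - <<'E'
from bench import bot, camrig, ticket, readout
from h import *
s=readout.get_state(); T=R.from_rotvec(s["tool_rot"]).as_matrix()
print(lane(s["ee_pos"]),s["ee_pos"],np.arctan2(-T[1,0],-T[0,0])-YAW,s["contact_force"])
E
```

```text
[-324.38432139   -7.84492448] [433.57081935 -49.188652    61.50561219] -0.0016314749774596349 [-0.31300705 -0.97997421  0.01516061]
```

To row units: -56 mm / 750 = -0.0747, -3.6 mm / 750 = -0.0048, -0.07 rad / 4 = -0.0175.

{"method": "jog_arm", "body": {
  "moves": [
    [-0.0107, 0, 0, 0, 0, 0],
    [-0.0213, 0, 0, 0, 0, 0],
    [-0.028, 0, 0, 0, 0, 0],
    [-0.032, 0, 0, 0, 0, 0],
    [-0.0373, -0.0008, 0, 0, 0, -0.0018],
    [-0.0427, -0.0016, 0, 0, 0, -0.004],
    [-0.048, -0.0024, 0, 0, 0, -0.0065],
    [-0.0533, -0.0032, 0, 0, 0, -0.009],
    [-0.0587, -0.0039, 0, 0, 0, -0.0113],
    [-0.064, -0.0043, 0, 0, 0, -0.0138],
    [-0.0693, -0.0045, 0, 0, 0, -0.0158],
    [-0.0747, -0.0048, 0, 0, 0, -0.0175]
  ]
}}

```text
clock: 4.15
ee_pos: [488.2, -47.0, 61.4]
tool_rot: [0.306, -3.124, -0.0]
contact_force: [-5.9, -0.7, 4.2]
width: 60.3
grip_force: 2.7
```

```bash
python3 - <<'E'
from bench import bot, camrig, ticket, readout
from h import *
import cv2,pickle
for i in range(1):
    s=readout.get_state(); T=R.from_rotvec(s["tool_rot"]).as_matrix()
    print(lane(s["ee_pos"]),s["ee_pos"],np.arctan2(-T[1,0],-T[0,0])-YAW,s["contact_force"])
for n in("scene","side"):
    c=camrig.calibration(n); p,d=camrig.read_camera(n); P=cloud(c,d); cv2.imwrite(f"pics/{n}1.png",p[:,:,::-1])
    for D,t in((np.load(f"pics/{n}0.npy"),0),(d,1)):
        P=cloud(c,D); L=lane(P); m=(np.abs(P[...,2]-87)<4)&(np.abs(L[...,1])<75)&(L[...,0]>-320)
        print(n,t,m.sum(),*[np.round(x,2) for x in cv2.minAreaRect(L[m].astype(np.float32))])
E
```

```text
[-269.8741712   -12.63892484] [488.24698954 -46.98517136  61.41978387] 0.06711082149111414 [-5.92043441 -0.66165834  4.1953382 ]
scene 0 3599 [303.21   3.4 ] [ 142.98 1191.92] 89.97
scene 1 2279 [305.26   2.75] [ 144.19 1184.2 ] 89.98
side 0 3223 [134.71   8.68] [851.69 131.78] 1.33
side 1 2267 [139.12   8.33] [845.96 132.56] 1.31
```

```bash
cat >> h.py <<'E'
def lidfit(c,D):
    P=cloud(c,D); L=lane(P); m=(np.abs(P[...,2]-87)<4)&(np.abs(L[...,1])<78)&(L[...,0]>-320)&(L[...,0]<90)
    k,l,st,_=cv2.connectedComponentsWithStats(m.astype(np.uint8)); i=1+np.argmax(st[1:,4]); q=L[l==i]
    (cx,cy),(w,h),a=cv2.minAreaRect(q.astype(np.float32)); a=(a+45)%90-45
    return st[i,4],np.round([cx,cy,w,h],1),round(np.radians(a),3)
E
python3 - <<'E'
from bench import bot, camrig, ticket, readout
from h import *
for n in("scene","side"):
    c=camrig.calibration(n); p,d=camrig.read_camera(n)
    print(n,lidfit(c,np.load(f"pics/{n}0.npy")),lidfit(c,d))
E
```

```text
scene (np.int32(2221), array([-223. ,  -10.8,  137.3,  109.4]), np.float64(0.008)) (np.int32(656), array([-183.6,  -13.9,  123. ,   94.3]), np.float64(0.058))
side (np.int32(2512), array([-221.3,  -10.7,  107.5,  136.9]), np.float64(-0.007)) (np.int32(1415), array([-191.3,   -9.1,  136.4,  107. ]), np.float64(0.082))
```

View pics/side1.png

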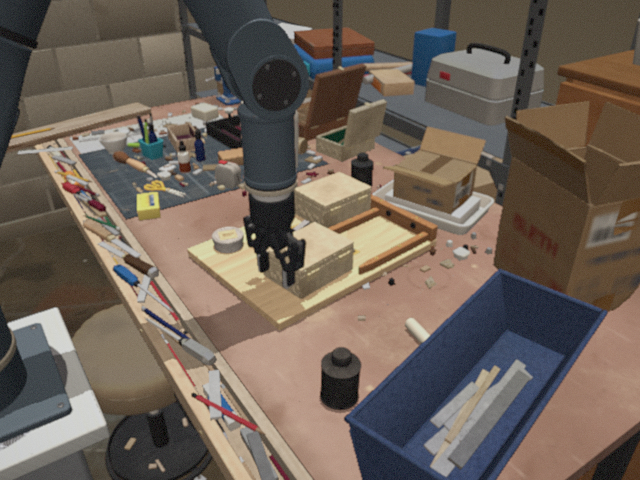

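Side picture: gripper at (275,245) sits behind the box, which has moved about 30 mm and turned left as planned; the nose tips are clear. I'll continue along its heading.

To row units: -57 mm / 750 = -0.076, -54 mm / 750 = -0.072.

{"method": "jog_arm", "body": {
  "moves": [
    [-0.0053, 0, 0, 0, 0, 0],
    [-0.012, 0, 0, 0, 0, 0],
    [-0.0187, 0, 0, 0, 0, 0],
    [-0.0253, 0, 0, 0, 0, 0],
    [-0.032, 0, 0, 0, 0, 0],
    [-0.0387, 0, 0, 0, 0, 0],
    [-0.0453, 0, 0, 0, 0, 0],
    [-0.052, 0, 0, 0, 0, 0],
    [-0.0587, 0, 0, 0, 0, 0],
    [-0.0653, 0, 0, 0, 0, 0],
    [-0.072, 0, 0, 0, 0, 0],
    [-0.076, 0, 0, 0, 0, 0]
  ]
}}

```text
clock: 5.35
ee_pos: [546.1, -35.3, 61.3]
tool_rot: [-0.306, 3.126, -0.0]
contact_force: [-4.7, -0.7, 3.9]
width: 59.8
grip_force: 2.5
```

```bash
cat > look.py <<'E'
from bench import bot, camrig, ticket, readout
from h import *
s=readout.get_state(); T=R.from_rotvec(s["tool_rot"]).as_matrix()
print(lane(s["ee_pos"]),s["ee_pos"],np.arctan2(-T[1,0],-T[0,0])-YAW,s["contact_force"])
c=camrig.calibration("side"); p,d=camrig.read_camera("side"); print(lidfit(c,d))
E
python3 look.py
```

```text
[-211.00622991   -8.46769497] [546.10088206 -35.33352807  61.30293997] 0.06737392656863392 [-4.72192042 -0.71584288  3.87859635]
(np.int32(1200), array([-133.1,   -5.3,  136.7,  106. ]), np.float64(0.073))
```

To row units: -70 mm / 750 = -0.0933, 4.5 mm / 750 = 0.006, 0.067 rad / 4 = 0.0168.

{"method": "jog_arm", "body": {
  "moves": [
    [-0.0067, 0, 0, 0, 0, 0],
    [-0.0147, 0, 0, 0, 0, 0],
    [-0.0227, 0, 0, 0, 0, 0],
    [-0.0307, 0, 0, 0, 0, 0],
    [-0.0387, 0.0004, 0, 0, 0, 0.001],
    [-0.0467, 0.0011, 0, 0, 0, 0.0025],
    [-0.0547, 0.0017, 0, 0, 0, 0.0045],
    [-0.0627, 0.0028, 0, 0, 0, 0.0073],
    [-0.0707, 0.0037, 0, 0, 0, 0.0098],
    [-0.0787, 0.0047, 0, 0, 0, 0.0123],
    [-0.0867, 0.0055, 0, 0, 0, 0.0145],
    [-0.0933, 0.006, 0, 0, 0, 0.0168]
  ]
}}

```text
clock: 6.4
ee_pos: [613.9, -17.1, 61.3]
tool_rot: [-0.2, 3.135, 0.0]
contact_force: [-1.8, 0.1, -1.4]
width: 60.1
grip_force: 1.0
```

```bash
python3 look.py
```

```text
[-141.43556366    0.91715944] [613.90441931 -17.14470099  61.27494672] -0.0004090345637063342 [-1.77293069  0.05043126 -1.35689418]
(np.int32(1075), array([-6.210e+01,  1.000e-01,  1.110e+02,  1.369e+02]), np.float64(-0.023))
```

Time for an accurate wrist view before the near end enters.

To row units: -260 mm / 750 = -0.3467, -250 mm / 750 = -0.3333.

{"method": "jog_arm", "body": {
  "moves": [
    [0.0107, 0, 0, 0, 0, 0],
    [0.0267, 0, 0, 0, 0, 0],
    [0.04, 0, -0.0133, 0, 0, 0],
    [0.048, 0, -0.0533, 0, 0, 0],
    [0.0533, 0, -0.104, 0, 0, 0],
    [0.0533, 0, -0.1547, 0, 0, 0],
    [0.0533, 0, -0.2053, 0, 0, 0],
    [0.0533, 0, -0.256, 0, 0, 0],
    [0.0533, 0, -0.304, 0, 0, 0],
    [0.0533, 0, -0.3333, 0, 0, 0],
    [0.0533, 0, -0.3467, 0, 0, 0],
    [0.0533, 0, -0.3467, 0, 0, 0]
  ],
  "finger_gap": 85
}}

```text
clock: 7.45
ee_pos: [573.8, -23.1, 324.4]
tool_rot: [-0.2, 3.13, 0.0]
contact_force: [-0.1, 0.6, 0.0]
width: 85.1
grip_force: 0.0
```

```bash
python3 - <<'E'
from bench import bot, camrig, ticket, readout
from h import *
import pickle
s=readout.get_state();c=camrig.calibration("wrist"); p,d=camrig.read_camera("wrist"); pickle.dump((s,c,p,d),open("pics/w2.pkl","wb"))
cv2.imwrite("pics/w2.png",p[:,:,::-1]); print(lidfit(c,d)); cc=camrig.calibration("side");print(lidfit(cc,camrig.read_camera("side")[1]),lane(s["ee_pos"]))
E
```

```text
(np.int32(14654), array([-61.7,   0.5, 105.8, 135. ]), np.float64(-0.002))
(np.int32(1924), array([-62.7,  -0.9, 107.3, 137.2]), np.float64(-0.008)) [-1.81940087e+02  1.51788064e-01]
```

View pics/w2.png

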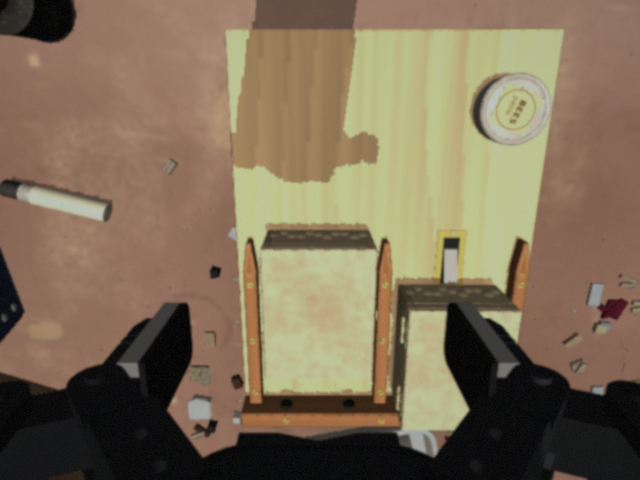

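Wrist picture: box (lid 262–376 × 247–394) sits centred between the rails (inner edges at about 259 and 378) and square; it's about 62 mm short. I'll go down again and push straight.

To row units: 262 mm / 750 = 0.3493, 261 mm / 750 = 0.348.

{"method": "jog_arm", "body": {
  "moves": [
    [0, 0, 0.02, 0, 0, 0],
    [0, 0, 0.06, 0, 0, 0],
    [0, 0, 0.1107, 0, 0, 0],
    [0, 0, 0.1613, 0, 0, 0],
    [0, 0, 0.212, 0, 0, 0],
    [0, 0, 0.2627, 0, 0, 0],
    [0, 0, 0.3067, 0, 0, 0],
    [0, 0, 0.336, 0, 0, 0],
    [-0.0067, 0, 0.348, 0, 0, 0],
    [-0.0187, 0, 0.3493, 0, 0, 0],
    [-0.032, 0, 0.3493, 0, 0, 0],
    [-0.0427, 0, 0.3493, 0, 0, 0]
  ],
  "finger_gap": 60
}}

```text
clock: 8.55
ee_pos: [607.0, -18.4, 60.1]
tool_rot: [-0.201, 3.134, -0.0]
contact_force: [0.9, -0.1, -0.2]
width: 60.0
grip_force: 0.0
```

```bash
python3 look.py
```

```text
[-148.44592099    0.51866919] [607.00228004 -18.43480872  60.06776146] 0.0002658871051024192 [ 0.91544638 -0.07138398 -0.22540308]
(np.int32(1198), array([-61.7,  -1.1, 106.3, 136.7]), np.float64(-0.003))
```

Units first: shifts go in shares of 750 mm and turns go in shares of 4 rad. So -60 mm / 750 = -0.08, -57 mm / 750 = -0.076.

{"method": "jog_arm", "body": {
  "moves": [
    [-0.0053, 0, 0, 0, 0, 0],
    [-0.0107, 0, 0, 0, 0, 0],
    [-0.0173, 0, 0, 0, 0, 0],
    [-0.024, 0, 0, 0, 0, 0],
    [-0.0307, 0, 0, 0, 0, 0],
    [-0.0373, 0, 0, 0, 0, 0],
    [-0.044, 0, 0, 0, 0, 0],
    [-0.052, 0, 0, 0, 0, 0],
    [-0.06, 0, 0, 0, 0, 0],
    [-0.068, 0, 0, 0, 0, 0],
    [-0.076, 0, 0, 0, 0, 0],
    [-0.08, 0, 0, 0, 0, 0]
  ]
}}

```text
clock: 9.6
ee_pos: [664.1, -11.2, 59.8]
tool_rot: [0.2, -3.133, 0.0]
contact_force: [-8.5, -1.0, 8.4]
width: 60.1
grip_force: 4.0
```

```bash
python3 look.py
```

```text
[-90.94192992   0.39466112] [664.05167097 -11.21737409  59.84211248] -0.00020715232977877585 [-8.51819647 -1.02475881  8.43666167]
(np.int32(938), array([-12.4,  -0.8, 137.4, 107.8]), np.float64(0.002))
```

To row units: -10 mm / 750 = -0.0133, -9 mm / 750 = -0.012.

{"method": "jog_arm", "body": {
  "moves": [
    [-0.0027, 0, 0, 0, 0, 0],
    [-0.0053, 0, 0, 0, 0, 0],
    [-0.008, 0, 0, 0, 0, 0],
    [-0.0107, 0, 0, 0, 0, 0],
    [-0.012, 0, 0, 0, 0, 0],
    [-0.0133, 0, 0, 0, 0, 0]
  ]
}}

```text
clock: 10.15
ee_pos: [673.3, -10.1, 59.8]
tool_rot: [0.2, -3.132, 0.0]
contact_force: [-7.4, 0.1, 8.1]
width: 60.0
grip_force: 3.9
```

```bash
python3 look.py
```

```text
[-81.66295179   0.32142743] [673.26408777 -10.10554005  59.83108209] -0.0003103465065389388 [-7.36533806  0.09154203  8.10388274]
(np.int32(920), array([ -2.9,  -1.2, 108.1, 135.1]), np.float64(-0.004))
```

{"method": "jog_arm", "body": {
  "moves": [
    [-0.0013, 0, 0, 0, 0, 0],
    [-0.0027, 0, 0, 0, 0, 0],
    [-0.0027, 0, 0, 0, 0, 0]
  ]
}}

```text
clock: 10.45
ee_pos: [675.5, -9.8, 59.8]
tool_rot: [0.2, -3.133, 0.0]
contact_force: [-5.7, -1.7, 6.5]
width: 60.1
grip_force: 3.4
```

```bash
python3 look.py
```

```text
[-79.45999406   0.31034814] [675.45043778  -9.83531946  59.82229187] -0.0003068324411364398 [-5.68709182 -1.65796281  6.521768  ]
(np.int32(908), array([ -0.6,  -1.7, 136.5, 105.9]), np.float64(0.009))
```

To row units: -2 mm / 750 = -0.0027, -1 mm / 750 = -0.0013.

{"method": "jog_arm", "body": {
  "moves": [
    [-0.0013, 0, 0, 0, 0, 0],
    [-0.0027, 0, 0, 0, 0, 0],
    [-0.0027, 0, 0, 0, 0, 0]
  ]
}}

```text
clock: 10.75
ee_pos: [677.3, -9.6, 59.8]
tool_rot: [0.2, -3.133, 0.0]
contact_force: [-6.4, -1.3, 7.5]
width: 60.2
grip_force: 3.7
```

{"method": "jog_arm", "body": {
  "moves": [
    [-0.0009, 0, 0, 0, 0, 0],
    [-0.0019, 0, 0, 0, 0, 0],
    [-0.0019, 0, 0, 0, 0, 0]
  ]
}}

```text
clock: 11.0
ee_pos: [677.3, -9.6, 59.8]
tool_rot: [0.2, -3.13, 0.0]
contact_force: [-12.8, -1.4, 11.2]
width: 60.2
grip_force: 6.1
```

```bash
python3 look.py
```

```text
[-77.60125426   0.29048852] [677.29650665  -9.61774707  59.83451935] -0.0004692956424169059 [-12.83132942  -1.43112241  11.1610872 ]
(np.int32(903), array([  0.4,  -1.2, 135.6, 108.6]), np.float64(0.007))
```

It stopped advancing and the force is rising: against the buffers. One slightly firmer press, then back off and look.

To row units: -1.5 mm / 750 = -0.002, -0.8 mm / 750 = -0.0011.

{"method": "jog_arm", "body": {
  "moves": [
    [-0.0011, 0, 0, 0, 0, 0],
    [-0.002, 0, 0, 0, 0, 0],
    [-0.002, 0, 0, 0, 0, 0]
  ]
}}

```text
clock: 11.3
ee_pos: [677.3, -9.6, 59.8]
tool_rot: [0.2, -3.127, -0.0]
contact_force: [-17.5, -2.1, 15.7]
width: 60.1
grip_force: 8.6
```

{"method": "jog_arm", "body": {
  "moves": [
    [0.0053, 0, 0, 0, 0, 0],
    [0.0187, 0, 0, 0, 0, 0],
    [0.0373, 0, 0, 0, 0, 0],
    [0.06, 0, -0.0133, 0, 0, 0],
    [0.08, 0, -0.0533, 0, 0, 0],
    [0.096, 0, -0.104, 0, 0, 0],
    [0.104, 0, -0.1547, 0, 0, 0],
    [0.1067, 0, -0.2053, 0, 0, 0],
    [0.1067, 0, -0.2533, 0, 0, 0],
    [0.1067, 0, -0.2867, 0, 0, 0],
    [0.1067, 0, -0.2933, 0, 0, 0],
    [0.1067, 0, -0.2933, 0, 0, 0]
  ]
}}

```text
clock: 12.3
ee_pos: [603.1, -19.1, 281.8]
tool_rot: [-0.201, 3.131, 0.0]
contact_force: [0.0, 0.2, -0.2]
width: 59.9
grip_force: 0.0
```

```bash
python3 - <<'E'
from bench import bot, camrig, ticket, readout
from h import *
import pickle
s=readout.get_state();c=camrig.calibration("wrist"); p,d=camrig.read_camera("wrist"); pickle.dump((s,c,p,d),open("pics/w3.pkl","wb"))
cv2.imwrite("pics/w3.png",p[:,:,::-1]); print(lidfit(c,d)); cc=camrig.calibration("side");print(lidfit(cc,camrig.read_camera("side")[1]),lane(s["ee_pos"]))
E
```

```text
(np.int32(16005), array([  0.7,   0.3, 105.6, 134.6]), np.float64(-0.0))
(np.int32(1774), array([ -0.8,  -0.9, 138.6, 108.2]), np.float64(0.012)) [-152.36442659    0.40189578]
```

View pics/w3.png

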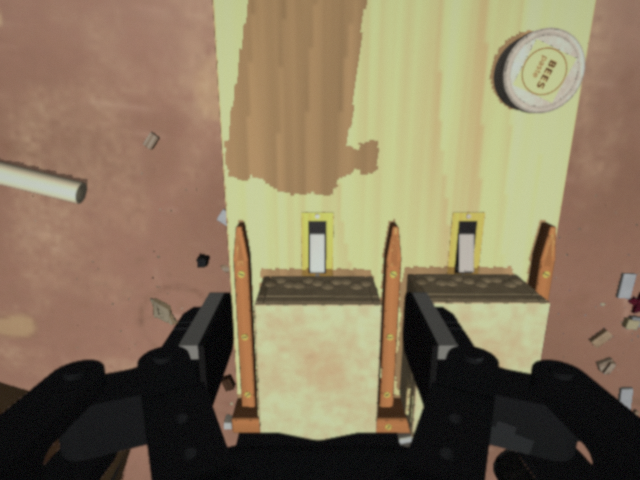

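Both boxes' near lid edges lie at row 303, and both catches end at row 272 in front of the walls: (317,272) and (466,272). I'll check the catch heights by depth and in a crop.

```bash
python3 - <<'E'
import pickle
from h import *
s,c,p,d=pickle.load(open("pics/w3.pkl","rb"))
P=cloud(c,d); L=lane(P)
for u in (317,466):
    for v in range(236,278,4): print(u,v,np.median(P[v,u-3:u+4,2]).round(1),L[v,u].round(1),p[v,u])
cv2.imwrite("pics/w3c.png",cv2.resize(p[205:310,250:510,::-1],None,fx=3,fy=3,interpolation=cv2.INTER_CUBIC))
E
```

```text
317 236 22.0 [-104.1    0.2] [197 198 191]
317 240 22.7 [-100.5    0.2] [201 203 193]
317 244 24.3 [-96.7   0.2] [201 203 195]
317 248 25.1 [-93.3   0.2] [200 203 195]
317 252 26.0 [-89.4   0.2] [200 205 197]
317 256 25.9 [-85.8   0.2] [200 206 195]
317 260 27.9 [-81.6   0.2] [201 207 198]
317 264 29.0 [-78.8   0.2] [199 206 198]
317 268 29.5 [-74.9   0.2] [202 209 201]
317 272 30.8 [-71.4   0.2] [150 149 139]
317 276 27.1 [-65.8   0.2] [91 84 73]
466 236 21.7 [-103.8  140.1] [183 176 167]
466 240 22.7 [-100.6  139.6] [185 178 169]
466 244 23.4 [-97.  139.7] [186 179 170]
466 248 24.8 [-93.5 139.6] [186 179 170]
466 252 25.7 [-89.5 140. ] [187 181 172]
466 256 27.0 [-86.2 139.7] [185 179 170]
466 260 27.5 [-82.7 139.6] [187 181 171]
466 264 28.3 [-78.3 140.4] [187 181 172]
466 268 29.8 [-75.6 139.6] [187 181 172]
466 272 30.3 [-71.1 140.4] [97 91 81]
466 276 31.6 [-67.7 140.2] [73 66 50]
```

View pics/w3c.png

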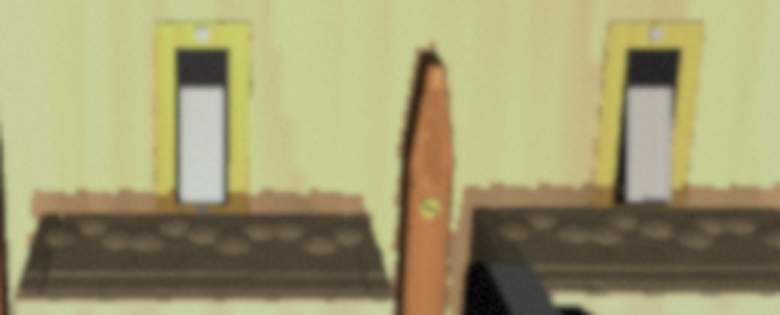

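The catch tip is 10 mm above the deck behind the box, with the same profile as its neighbour. The box is home and the robot is clear.

```bash
python3 -c "
from bench import bot, camrig, ticket, readout
print(ticket.sign_off())"
```

```text
the job is handed in; nothing more can be done
None
```

I pushed the carved box fully home against the stop, with the catch up behind it like its neighbour's, and handed the job in at about 12 s with the arm clear; no pictures or force readings showed any contact with the rails.

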